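# Plug the loose relay into the empty socket of the relay base

## Robot

A 6-joint arm with a two-finger parallel gripper is mounted at the origin on a cart in front of the work surface, level with it; the furniture and walls round the work are solid. World frame = base frame: x ahead of the robot, y to its left, z up, the work surface at z = 0. Lengths are in mm, angles in rad, forces in N, time in s.
With the tool pointing down it reaches from about 275 to 750 mm from the base axis. Payload 10.2 kg.
Tool frame: the origin (TCP) lies at the very end of the fingers, on their centre line; the grasp point (between the pads) lies 19 mm behind it; z points along the fingers, y is the line along which they close (so a half turn about z gives the same grasp; the last joint's range is limited). The gripper opens to 85 mm and grips with 20 to 120 N. Pads are 22 mm wide; open, the fingers measure 114 mm over their backs; the gripper's body (76 mm by 85 mm) begins 54 mm behind the grasp point. The pads swing forward as they close: fully open they stand 13 mm farther back than shut.
Start: joints at [-1.376, 0.313, 1.498, -0, 1.331, -0.223], TCP at [213.007, -479.853, 231.294] pointing down, gripper open.
Joint ranges: [-2.94, 2.94], [-0.97, 2.17], [0.19, 2.56], [-1.23, 4.37], [0.02, 3.11], [-2.88, 2.88]. Speed limits (rad/s): [2.39, 2.39, 3.01, 3.14, 3.14, 3.14].

## Interface

Orientations are given as a unit quaternion [w, x, y, z].
In Python, from rig import ctrl, optics gives the robot as it stands. The module is installed in compiled form; this text tells all that it offers.
- The arm moves only by the shell command python3 -m handwheel 'ROWS' [FORCE]. ROWS is JSON, a list that holds one entry, the list of rows, each a list of 5 numbers: the gripper command: -1 is fully open, 1 is shut, values between are in proportion, then the shift along the world's x, y, z in units of 50 mm (1.0 is 50 mm), then the turn about the world's z in units of 8 degrees (1.0 is 8 degrees). In form: [[[gripper, tx, ty, tz, twist], ...]]. A call has 1 to 10 rows; each row shifts and turns the commanded pose from where the row before left it; what a row does not reach is not made up. A row lasts 1/10 s, in which the tool goes at most 50 mm and 8.59 degrees, less where a joint would pass 70% of its speed; a pose out of reach is approached as far as the arm can. A call is refused whole if a number of a shift passes 1 or a number of a turn 1, either way. A call with a gripper value outside its range is refused whole. The fingers move at their own pace and stop on an object; FORCE is the grip in N (left out, the last holds). Time passes only in rows, so rows that do not move let the fingers close. It gives the time, the measured TCP pose, the force, the opening and the grip force at its end, in the units of the state.
- ctrl.sense(): the state, without advancing time (a new reading comes with each control period).
- optics.capture(name): name is "scene" or "top"; returns a dict with "img" (384x512x3 uint8, blue, green, red), "K" (3x3 intrinsics, pixels), "dist_coeffs" ([k1, k2, p1, p2, k3] as OpenCV has them; the pictures are not rectified), "R" (3x3) and "t" (3): a world point X has camera coordinates R X + t. Camera axes: x right, y down, z forward; pixel columns grow to the right and rows downward; lengths in mm; the calibration is good to about 2 mm. A picture is of the moment at which its call begins. There is no depth.
- ctrl.finish_job(): hands the job in; it is judged then, once.
The state is a dict: "time_s": time; "joints": joint angles; "dq": joint speeds; "tau": joint torques, N m; "eef_pos": TCP position; "ee_rot": TCP orientation; "force": force on the tool from outside, world axes, zero at the start; "wrist_torque": the same for the moment, N m; "grip_width": opening from 0.0 (shut) to 1.0 (fully open); "grip_force": force on a finger pad.
Only numpy, scipy, OpenCV 4.12 (cv2) and the standard library are available. Lean on these libraries where they do the work, as an engineer would, in place of code of your own. Each camera call takes 0.05 s, during which the arm holds its last target. There are 200 camera calls.

## Task

The press control's relay base has one relay fitted and one socket empty. Take the loose relay of the same kind, the oblong one, and plug it squarely and upright all the way into the empty socket; leave the square timer with the dial on top standing where it is.

Things in the scene. Friction and masses are not known exactly. Their poses are not given: they have to be found in the camera images.
- relay: the loose relay, standing upright on the job sheets (6 mm above the table): an oblong light grey casing 38 (x) x 48 (y) x 40 mm tall with a flat top, on a narrower black plug foot 26 (x) x 36 (y) x 26 mm tall; 66 mm tall in all, about 0.12 kg. Origin at the centre of the foot's underside, z up. Grasp the casing (26 to 66 mm above the origin) across its 38 mm width, along x.
- timer: a timer module standing upright on the job sheets (6 mm above the table), to be left alone: a square light grey casing 54 x 54 x 50 mm with a round black dial on top, on a round black foot 47 mm across and 22 mm tall that fits no socket here; 79 mm tall in all. Origin at the centre of the foot's underside.
- socket (a point): centre of the empty socket's mouth, level with the base's top face, 36 mm above the table; z up. The well is 24 mm deep: 42 (x) x 52 (y) mm in its lower half, and the grey bevel above widens to 50 x 60 mm at the mouth. A plugged-in relay's origin lies 24 mm below this point and its casing just clears the base. The relay fits either way round, its x along the socket's x.
- relay_base: the fixed relay base: a low black block 84 (x) x 150 (y) x 36 mm tall with grey terminal strips, on an aluminium plate. Origin at the centre of its underside. The empty socket lies 38 mm along +y from the origin; a relay identical to the loose one sits fixed in the other socket, 38 mm along -y, its top 78 mm above the table. Beside the empty socket the +x and -x sides are clear for fingers.

How it is judged (in metres and radians):
At the end, for the whole second after the job is handed in: The loose relay stands in the empty socket, its foot at least 18 mm below the mouth, within 13 mm of the socket's centre, its x axis within 20 degrees of the socket's either way round, upright within 10 degrees, at rest (horizontal distance between relay and socket below 0.013 m and z of relay in the frame of socket below -0.018 m and angle between the x axis of relay and the x axis of socket, either way round below 0.35 rad and angle between relay's own z axis and vertical below 0.18 rad and linear speed of relay below 0.02 m/s); the robot touches nothing.
It fails at once if the timer is moved more than 30 mm or knocked over (distance of timer from where it was at the start of the episode above 0.03 m or angle between timer's own z axis and vertical above 0.5 rad).
It also fails if it takes over 35 s, if anything falls off the work surface, if the arm or the gripper's body presses on something with over 40 N, if the wrist force passes 120 N, or if a joint passes its speed limit or range.

## Working session

There is one attempt and no reset: what is moved stays moved. The work goes in short steps, Python scripts to look and compute and a shell command to move; the robot and the scene stay as the last step left them, time stands still between calls to the robot, and variables do not carry over. Pictures are saved under pics/ and viewed, at most 10 in all, crops included, and the job is handed in when it is done.

```bash
mkdir -p pics; python3 - <<'E'
from rig import ctrl, optics
import cv2,pickle
for n in("scene","top"):
    c=optics.capture(n); cv2.imwrite(f"pics/{n}0.png",c["img"]); pickle.dump(c,open(f"{n}0.pkl","wb"))
    print(n,c["R"],c["t"],c["K"],c["dist_coeffs"])
print(ctrl.sense())
E
```

```text
scene [[-0.87289038 -0.48752853 -0.01945041]
 [-0.31586133  0.59501555 -0.73904541]
 [ 0.37187902 -0.638962   -0.67337476]] [370.84090282 250.87060729 925.1826099 ] [[480.0359759    0.         254.57127424]
 [  0.         480.0359759  185.77956863]
 [  0.           0.           1.        ]] [-0.20423509  0.          0.          0.          0.        ]
top [[-0.00189623 -0.9999901   0.00402525]
 [-0.99893062  0.00170824 -0.04620277]
 [ 0.04619543 -0.00410855 -0.99892397]] [ -95.39667015  456.92246616 1052.20430178] [[497.50730463   0.         254.42247589]
 [  0.         497.50730463 197.82980614]
 [  0.           0.           1.        ]] [-0.04275439  0.          0.          0.          0.        ]
{'time_s': 0.1, 'joints': array([-1.37636455e+00,  3.13374480e-01,  1.49833827e+00, -1.74544701e-05,
        1.33097237e+00, -2.23390071e-01]), 'dq': array([ 0.00028034, -0.00040874, -0.00206957,  0.00088861,  0.00033828,
        0.00080089]), 'tau': array([ 2.53748563e-03, -4.12898076e+01, -2.60143697e+01, -1.88502140e-04,
        3.05728085e-03, -1.89400333e-05]), 'eef_pos': array([ 212.97641073, -479.62430194,  230.81090734]), 'ee_rot': array([-5.46298184e-04,  9.78256787e-01,  2.07396628e-01, -5.66730307e-07]), 'force': array([-0.23012943, -0.52499456, -0.96493796]), 'wrist_torque': array([ 0.0257099 , -0.01260708, -0.00860784]), 'grip_force': 0.0, 'grip_width': 1.0022395231754762}
```

View pics/scene0.png

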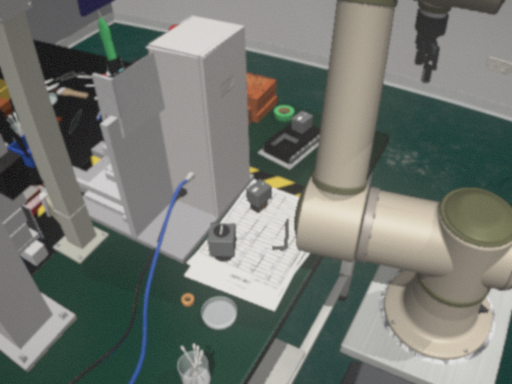

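View pics/top0.png

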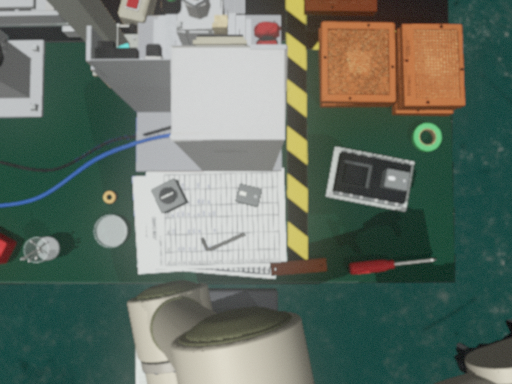

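The scene picture shows the loose relay at about (259,193), the timer at (222,239) and the base at (290,143) with its fitted relay at (302,121). In the top picture the relay is at (249,195), the timer at (169,195), and the base at (371,179) with the fitted relay at (396,179) and the empty socket near (352,176). A tall cabinet stands just behind the loose relay. I'll crop in closer.

```bash
python3 - <<'E'
import cv2,numpy as np
t=cv2.imread("pics/top0.png");s=cv2.imread("pics/scene0.png")
def z(i,x0,y0,w,h,k):return cv2.resize(i[y0:y0+h,x0:x0+w],None,fx=k,fy=k,interpolation=cv2.INTER_CUBIC)
a=z(t,225,175,60,40,6);b=z(t,320,140,100,75,4)
c=z(s,240,172,60,40,6);d=z(s,254,100,75,70,4)
im=np.zeros((560,780,3),np.uint8)
for q,x,y in((a,0,0),(b,0,250),(c,370,0),(d,410,250)): im[y:y+q.shape[0],x:x+q.shape[1]]=q
cv2.imwrite("pics/crop0.png",im)
E
```

```text
(no output)
```

View pics/crop0.png

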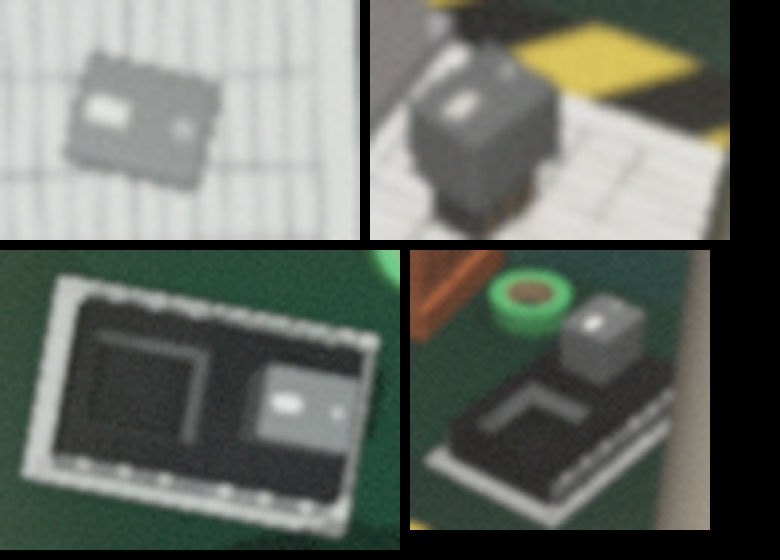

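The loose relay is turned about 15 deg clockwise in the top view. The socket's bevel shows an L whose corner (+x,-y) is at top (372.5,165), with ends near (344,161) and (367.5,188). In the scene picture the corner is at (284.5,133), with ends at (272,144) and (299,140). Next come the masks and triangulation.

```bash
cat > h.py <<'E'
import cv2,numpy as np,pickle
from rig import ctrl, optics
def und(c,p): return cv2.undistortPoints(np.float64(p).reshape(-1,1,2),c["K"],np.float64(c["dist_coeffs"])).reshape(-1,2)
def plane(c,p,z):
    d=np.c_[und(c,p),np.ones(len(np.reshape(p,(-1,2))))]@c["R"]; C=-c["R"].T@c["t"]
    return C+d*((z-C[2])/d[:,2:3])
def tri(a,b,pa,pb):
    P=[np.c_[c["R"],c["t"]] for c in(a,b)]
    X=cv2.triangulatePoints(P[0],P[1],und(a,pa).T,und(b,pb).T); return (X[:3]/X[3]).T
def proj(c,X): return cv2.projectPoints(np.float64(X).reshape(-1,1,3),cv2.Rodrigues(np.float64(c["R"]))[0],np.float64(c["t"]),c["K"],np.float64(c["dist_coeffs"]))[0].reshape(-1,2)
def blob(c,roi,lo,hi,smax=60,k=4):
    x,y,w,h=roi; i=cv2.resize(c["img"][y:y+h,x:x+w],None,fx=k,fy=k,interpolation=cv2.INTER_CUBIC)
    i=cv2.GaussianBlur(i,(5,5),0); v=cv2.cvtColor(i,cv2.COLOR_BGR2HSV)
    m=((v[...,2]>=lo)&(v[...,2]<=hi)&(v[...,1]<=smax)).astype(np.uint8)*255
    m=cv2.morphologyEx(m,cv2.MORPH_OPEN,np.ones((7,7)))
    cs=cv2.findContours(m,cv2.RETR_EXTERNAL,cv2.CHAIN_APPROX_NONE)[0]; q=max(cs,key=cv2.contourArea).reshape(-1,2).astype(np.float32)
    return (q+.5)/k-.5+[x,y]
E
python3 - <<'E'
from h import *
T=pickle.load(open("top0.pkl","rb"));S=pickle.load(open("scene0.pkl","rb"))
gt=cv2.cvtColor(T["img"],6);gs=cv2.cvtColor(S["img"],6)
print("top relay row",gt[195,230:272:2],"top fitted",gt[179,370:415:2]);print("bevel",gt[155:170,358],gt[177,362:376])
print("scene relay col",gs[175:215:2,259],"row",gs[188,244:272:2],"fitted row",gs[118,290:320:2])
# bevel points (outer edge) both views
bt=[(344.3,160.7),(372.3,165),(367.5,188)];bs=[(272,143.75),(284.5,133.25),(299,140)]
X=tri(T,S,bt,bs);print("bevel tri",X.round(1));B=plane(T,bt,36);print(B.round(1),np.linalg.norm(np.diff(B,axis=0),axis=1),"ctr",(B[0]+B[2])/2)
# relay corners by eye
rt=[(225+a/6-.4,175+b/6-.4) for a,b in((65,155),(97,52),(220,85),(197,188))]
R=plane(T,rt,72);print("relay",R.round(1),R.mean(0))
print("scene proj",proj(S,R).round(1))
for n,c,roi,lo,hi in(("relayT",T,(225,175,60,40),80,175),("fitT",T,(372,160,50,40),95,255)):
    q=blob(c,roi,lo,hi);r=cv2.minAreaRect(q);b=cv2.boxPoints(r);print(n,r)
    W=plane(c,b,72 if n=="relayT" else 78);print(W.round(1),W.mean(0).round(1))
E
```

```text
top relay row [211 213 219 179 157 180 195 205 173 152 152 156 175 173 152 167 204 218
 209 212 217] top fitted [ 69  50  45  50  48  55  74  90 140 181 211 219 204 158 147 148 157 174
 152 139 137  72  50]
bevel [95 60 58 50 49 51 60 78 92 94 82 63 49 54 54] [49 50 46 54 64 84 96 91 75 56 51 44 48 37]
scene relay col [ 51  57  90 114 116 117 122 125 119 115 104  91  89  91  90  91  80  79
 107 193] row [126 141 140 122 133 179 192 144 119 119 118 118 105 100] fitted row [ 93 106 120 131 199 205 147 127 124 117  93  75  60  60  59]
bevel tri [[ 532.1 -285.8   34.2]
 [ 523.4 -344.7   33.9]
 [ 474.6 -333.7   35.1]]
[[ 533.2 -284.8   36. ]
 [ 524.2 -343.7   36. ]
 [ 475.8 -333.    36. ]] [59.61785655 49.56329932] ctr [ 504.51285884 -308.89977984   36.        ]
relay [[ 448.7  -57.7   72. ]
 [ 483.4  -68.5   72. ]
 [ 472.2 -109.8   72. ]
 [ 437.6 -102.    72. ]] [460.46376358 -84.50618539  72.        ]
scene proj [[257.2 195.4]
 [246.2 187.6]
 [259.2 178.6]
 [270.7 185.2]]Traceback (most recent call last):
  File "<stdin>", line 14, in <module>
cv2.error: OpenCV(4.12.0) /io/opencv/modules/imgproc/src/convhull.cpp:143: error: (-215:Assertion failed) total >= 0 && (depth == CV_32F || depth == CV_32S) in function 'convexHull'
```

```bash
sed -i 's/return (q+.5)\/k-.5+\[x,y\]/return ((q+.5)\/k-.5+[x,y]).astype(np.float32)/' h.py; python3 - <<'E'
from h import *
T=pickle.load(open("top0.pkl","rb"));S=pickle.load(open("scene0.pkl","rb"))
for n,roi,lo,hi,z in(("relay",(225,175,60,40),80,185,72),("fit",(372,160,50,40),95,255,78),("timer",(145,170,50,45),60,185,78)):
    r=cv2.minAreaRect(blob(T,roi,lo,hi));W=plane(T,cv2.boxPoints(r),z)
    e=W[1:]-W[:-1];print(n,r[0],W.mean(0).round(1),[(np.linalg.norm(v).round(1),np.degrees(np.arctan2(v[1],v[0])).round(1)) for v in e[:2]])
    if n=="relay": c=r[0]
sc=[(247.2,188.2),(260,179),(271.7,187),(258,196.7)]
rt=[(225+a/6-.4,175+b/6-.4) for a,b in((97,52),(220,85),(197,188),(65,155))]
X=tri(T,S,rt,sc);print(X.round(1),X.mean(0).round(1))
Q=plane(T,[(285,165),(175,170),(230,170),(230,140),(285,140)],0);print("cabinet foot",Q.round(0))
s=ctrl.sense();from scipy.spatial.transform import Rotation as Ro
q=s["ee_rot"];print(Ro.from_quat(np.r_[q[1:],q[0]]).as_matrix().round(3))
E
```

```text
relay (248.3803253173828, 194.88543701171875) [459.9 -83.8  72. ] [(np.float64(41.4), np.float64(-11.8)), (np.float64(50.6), np.float64(-101.9))]
fit (398.2352600097656, 177.4752197265625) [ 494.3 -385.8   78. ] [(np.float64(82.2), np.float64(-11.3)), (np.float64(56.1), np.float64(-100.4))]
timer (169.59056091308594, 195.66009521484375) [458.3  74.   78. ] [(np.float64(60.2), np.float64(-64.1)), (np.float64(60.2), np.float64(-153.9))]
[[ 482.5  -69.    70.3]
 [ 471.4 -110.3   70.7]
 [ 436.7 -102.6   66.5]
 [ 448.   -58.1   68. ]] [459.6 -85.   68.9]
cabinet foot [[ 528. -163.    0.]
 [ 518.   76.    0.]
 [ 518.  -44.    0.]
 [ 583.  -43.    0.]
 [ 583. -163.    0.]]
[[ 0.914  0.406 -0.   ]
 [ 0.406 -0.914  0.001]
 [ 0.    -0.001 -1.   ]]
```

The relay's centre is (460,-84), with its top at about 70 mm from two views and its x axis at about -13.5°. The socket is at (504.5,-309), with its mouth at about 35 mm and its x axis at about -10.5°. The cabinet's front is at x≈520 and about 380 mm high, so I'll approach with the fingers partly closed. The tool's y axis is now at -66°, so it needs a turn of about +52°.

```bash
python3 -m handwheel '[[[-0.4,0.4,0.8,0,0.65],[-0.4,0.4,0.8,0,0.65],[-0.4,0.4,0.8,0,0.65],[-0.4,0.4,0.8,0,0.65],[-0.4,0.4,0.8,0,0.65],[-0.4,0.4,0.8,0,0.65],[-0.4,0.4,0.8,0,0.65],[-0.4,0.4,0.8,0,0.65],[-0.4,0.4,0.8,0,0.65],[-0.4,0.4,0.8,0,0.65]]]' 40
cat > st.py <<'E'
from h import *
from scipy.spatial.transform import Rotation as Ro
s=ctrl.sense();q=s["ee_rot"];M=Ro.from_quat(np.r_[q[1:],q[0]]).as_matrix()
print(s["time_s"],s["eef_pos"].round(1),"yaw",np.degrees(np.arctan2(M[1,1],M[0,1])).round(1),"zax",M[:,2].round(3),"F",s["force"].round(1),"w",round(s["grip_width"],3),"gf",round(s["grip_force"],1))
E
python3 st.py
```

```text
time_s: 1.1
eef_pos: [413.4, -78.0, 231.3]
ee_rot: [0.0, 0.787, 0.617, -0.0]
force: [0.3, -0.4, 0.5]
grip_width: 0.702
grip_force: 0.0
1.1 [413.4 -78.  231.3] yaw -13.9 zax [ 0. -0. -1.] F [ 0.3 -0.4  0.5] w 0.702 gf 0.0
```

```bash
python3 -m handwheel '[[[-0.4,0.23,-0.03,-0.4,0],[-0.4,0.23,-0.03,-0.4,0],[-0.4,0.23,-0.03,-0.4,0],[-0.4,0.23,-0.03,-0.4,0],[-0.4,0,0,-0.4,0],[-0.4,0,0,-0.4,0],[-0.4,0,0,0,0]]]'
python3 - <<'E'
from h import *
c=optics.capture("scene");t=optics.capture("top")
a=cv2.resize(c["img"][130:230,200:330],None,fx=4,fy=4,interpolation=2);b=cv2.resize(t["img"][150:250,210:275],None,fx=4,fy=4,interpolation=2)
cv2.imwrite("pics/pre.png",np.hstack([a,b]))
E
python3 st.py
```

```text
time_s: 1.8
eef_pos: [457.7, -85.3, 109.2]
ee_rot: [-0.002, 0.788, 0.615, -0.001]
force: [0.0, -0.0, 0.5]
grip_width: 0.697
grip_force: 0.0
1.9 [459.1 -85.9 111.7] yaw -14.1 zax [-0.  0. -1.] F [0.3 0.1 0.6] w 0.695 gf 0.0
```

View pics/pre.png

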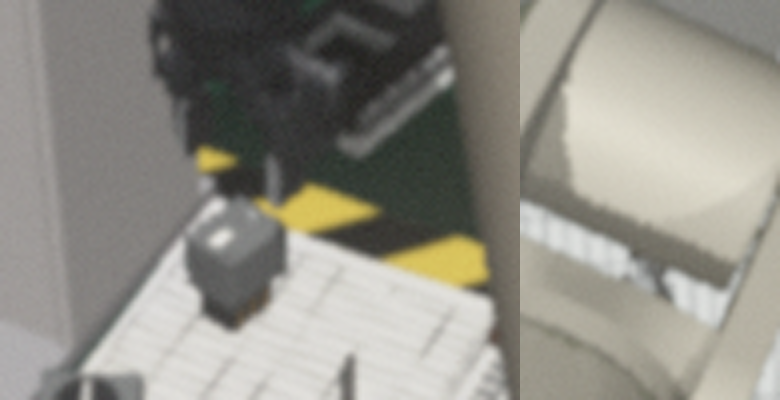

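The two fingers, at crop (190,150) and (275,195), sit either side of the relay, whose top is at (237,230), and they clear the cabinet. I'll descend and close.

```bash
python3 -m handwheel '[[[-0.4,0,0.03,-0.3,0],[-0.4,0,0,-0.3,0],[-0.4,0,0,-0.3,0],[-0.4,0,0,-0.3,0],[-0.4,0,0,-0.3,0],[-0.4,0,0,0,0],[-0.4,0,0,0,0]]]'
python3 -m handwheel '[[[1,0,0,0,0],[1,0,0,0,0],[1,0,0,0,0],[1,0,0,0,0],[1,0,0,0,0],[1,0,0,0,0],[1,0,0,0,0]]]' 40; python3 st.py
```

```text
time_s: 2.6
eef_pos: [459.6, -84.6, 37.4]
ee_rot: [0.001, 0.788, 0.615, 0.0]
force: [0.2, -0.5, -0.2]
grip_width: 0.695
grip_force: 0.0
time_s: 3.3
eef_pos: [459.7, -84.6, 37.4]
ee_rot: [0.001, 0.788, 0.615, 0.0]
force: [-0.3, 0.1, 7.5]
grip_width: 0.438
grip_force: 42.7
3.3 [459.7 -84.6  37.4] yaw -14.1 zax [ 0.002 -0.001 -1.   ] F [-0.3  0.1  7.5] w 0.438 gf 42.7
```

The casing is gripped at about 37 mm. I'll lift, swing toward the socket with x held back until past the cabinet, then look.

```bash
python3 -m handwheel '[[[1,0,0,0.2,0],[1,0,0,0.4,0],[1,0,0,0.4,0],[1,0,0,0.4,0],[1,0,0,0.4,0],[1,0,0,0.2,0],[1,0,-0.2,0,0],[1,0,-0.4,0,0],[1,0,-0.6,0,0],[1,0,-0.6,0,0]]]'
python3 -m handwheel '[[[1,0,-0.6,0,0],[1,0.1,-0.6,0,0.1],[1,0.2,-0.5,0,0.1],[1,0.2,-0.4,0,0.1],[1,0.2,-0.3,0,0.1],[1,0.2,-0.28,0,0.04],[1,0,0,0,0],[1,0,0,0,0]]]'
python3 - <<'E'
from h import *
c=optics.capture("scene");t=optics.capture("top")
pickle.dump((c,t),open("hov.pkl","wb"))
a=cv2.resize(c["img"][90:190,230:330],None,fx=4,fy=4,interpolation=2);b=cv2.resize(t["img"][130:230,325:425],None,fx=4,fy=4,interpolation=2)
cv2.imwrite("pics/hov.png",np.hstack([a,b]))
E
python3 st.py
```

```text
time_s: 4.3
eef_pos: [458.4, -175.6, 135.4]
ee_rot: [-0.001, 0.788, 0.615, -0.0]
force: [1.2, 0.1, -1.2]
grip_width: 0.442
grip_force: 41.8
time_s: 5.1
eef_pos: [503.3, -308.2, 135.2]
ee_rot: [-0.001, 0.769, 0.639, -0.0]
force: [1.2, 1.5, -1.7]
grip_width: 0.44
grip_force: 41.7
5.2 [ 503.4 -307.8  135.8] yaw -10.5 zax [-0.001  0.001 -1.   ] F [-0.6 -0.1 -1.3] w 0.439 gf 41.7
```

View pics/hov.png

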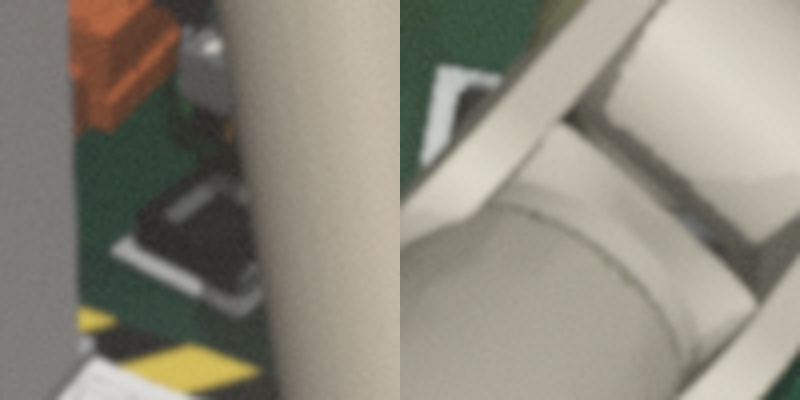

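The arm hides most of the socket in both views. In the scene view the held relay shows at crop (205,65), which is pixel (281,106), upright, with the bevel's near part at (195,200). I'll compare the visible left edge with where it should be.

```bash
python3 - <<'E'
from h import *
c,t=pickle.load(open("hov.pkl","rb"))
a=np.radians(-10.5);ux=np.r_[np.cos(a),np.sin(a),0];uy=np.r_[-np.sin(a),np.cos(a),0]
O=np.r_[503.5,-308,6+98]
cs=np.array([O+sx*19*ux+sy*24*uy+[0,0,z] for z in(66,26) for sx,sy in((1,-1),(1,1),(-1,1),(-1,-1))])
p=proj(c,cs);print(p.round(1))
v=cv2.resize(c["img"][90:140,260:310],None,fx=10,fy=10,interpolation=2)
w=v.copy()
for x,y in p: cv2.circle(w,(int((x-260+.5)*10),int((y-90+.5)*10)),4,(0,0,255),-1)
cv2.imwrite("pics/hov2.png",w)
E
```

```text
[[285.4  92.9]
 [273.9 100.7]
 [286.1 105.9]
 [297.5  97.8]
 [285.1 106. ]
 [273.8 114.1]
 [285.8 119.3]
 [296.9 111. ]]
```

View pics/hov2.png

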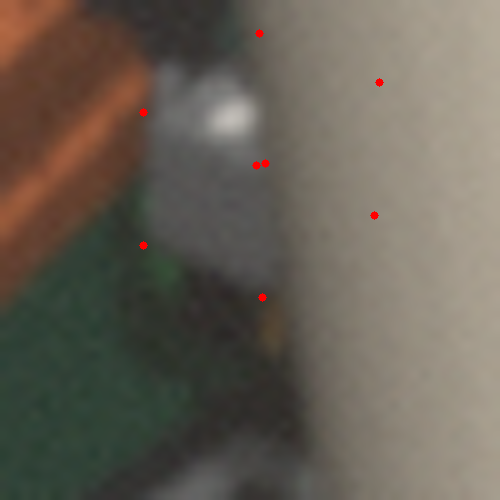

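The held relay's left edge and lower corners agree with the prediction to within about 1 px (≈1.5 mm), against ±8 mm of play in the well. I'll lower it.

```bash
python3 -m handwheel '[[[1,0.02,-0.02,-0.2,0],[1,0,0,-0.3,0],[1,0,0,-0.3,0],[1,0,0,-0.3,0],[1,0,0,-0.2,0],[1,0,0,-0.2,0],[1,0,0,-0.1,0],[1,0,0,0,0],[1,0,0,0,0]]]'; python3 st.py
```

```text
time_s: 6.1
eef_pos: [505.2, -309.5, 56.7]
ee_rot: [0.0, 0.769, 0.639, 0.0]
force: [0.7, -0.3, -0.8]
grip_width: 0.44
grip_force: 41.8
6.1 [ 505.2 -309.5   56.7] yaw -10.5 zax [ 0.001 -0.001 -1.   ] F [ 0.7 -0.3 -0.8] w 0.44 gf 41.8
```

```bash
python3 -m handwheel '[[[1,0,0,-0.1,0],[1,0,0,-0.1,0],[1,0,0,-0.04,0],[1,0,0,0,0],[1,0,0,0,0]]]'; python3 st.py
```

```text
time_s: 6.6
eef_pos: [505.0, -309.4, 44.3]
ee_rot: [0.0, 0.769, 0.639, 0.0]
force: [0.4, 0.0, -1.5]
grip_width: 0.441
grip_force: 41.9
6.6 [ 505.  -309.4   44.3] yaw -10.5 zax [ 0. -0. -1.] F [ 0.4  0.  -1.5] w 0.441 gf 41.9
```

```bash
python3 -m handwheel '[[[1,0,0,-0.03,0],[1,0,0,0,0],[0,0,0,0,0],[-0.3,0,0,0,0],[-0.4,0,0,0,0],[-0.4,0,0,0,0],[-0.4,0,0,0,0],[-0.4,0,0,0,0]]]'; python3 st.py
python3 -m handwheel '[[[-0.4,0,0,0.1,0],[-0.4,0,0,0.3,0],[-0.4,0,0,0.5,0],[-0.4,0,0,0.6,0],[-0.4,0,0,0.6,0],[-0.4,-0.6,0,0.2,0],[-0.4,-0.8,0,0,0],[-0.4,-0.8,0,0,0],[-0.4,-0.8,0,0,0],[-0.4,-0.6,0,0,0]]]'
python3 -m handwheel '[[[-0.4,0,-0.5,0.4,0],[-0.4,0,-0.7,0.4,0],[-0.4,0,-0.7,0.4,0],[-0.4,0,-0.7,0.4,0],[-0.4,0,-0.4,0,0],[-0.4,0,0,0,0],[-0.4,0,0,0,0]]]'
python3 - <<'E'
from h import *
c=optics.capture("scene");t=optics.capture("top")
pickle.dump((c,t),open("end.pkl","wb"))
a=cv2.resize(c["img"][90:190,240:340],None,fx=4,fy=4,interpolation=2);b=cv2.resize(t["img"][130:230,325:425],None,fx=4,fy=4,interpolation=2)
cv2.imwrite("pics/end.png",np.hstack([a,b]))
E
```

```text
time_s: 7.4
eef_pos: [505.0, -309.4, 42.8]
ee_rot: [-0.0, 0.769, 0.639, -0.0]
force: [0.2, -0.6, 0.1]
grip_width: 0.701
grip_force: 0.0
7.4 [ 505.  -309.4   42.8] yaw -10.5 zax [-0.  0. -1.] F [ 0.2 -0.6  0.1] w 0.701 gf 0.0
time_s: 8.4
eef_pos: [323.2, -309.0, 158.2]
ee_rot: [0.0, 0.769, 0.639, -0.0]
force: [0.0, -0.9, -0.4]
grip_width: 0.699
grip_force: 0.0
time_s: 9.1
eef_pos: [324.9, -458.8, 237.5]
ee_rot: [-0.0, 0.769, 0.639, 0.0]
force: [0.1, -0.5, 0.1]
grip_width: 0.699
grip_force: 0.0
```

View pics/end.png

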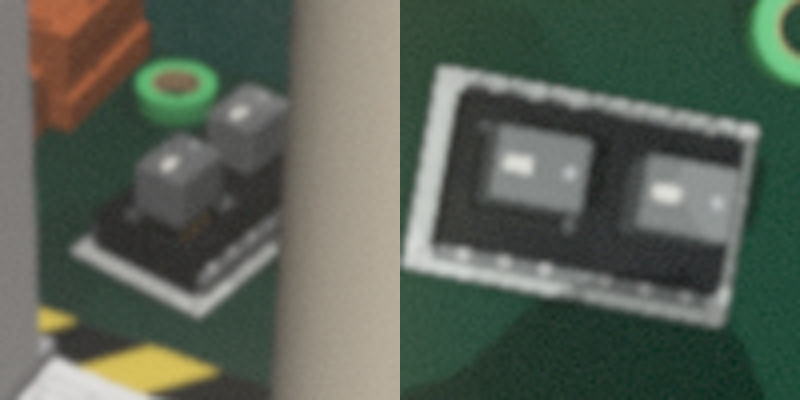

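The relay sits in the socket, at crop (180,180) in the scene view and (539,168) in the top view, parallel to the fitted one. I'll do a quick height check by triangulating the two labels, then hand in.

```bash
python3 - <<'E'
from h import *
c,t=pickle.load(open("end.pkl","rb"))
X=tri(t,c,[(325+(518-400)/4,130+165/4),(325+(667-400)/4,130+193/4)],[(240+171/4,90+163/4),(240+237/4,90+112/4)])
print(X.round(1),np.linalg.norm(X[1]-X[0]))
p=plane(t,[(325+139/4,130+168/4)],78);print("relay ctr",p.round(1))
if abs(X[0,2]-X[1,2])<5: print(ctrl.finish_job())
E
```

```text
[[ 506.  -297.7   78.2]
 [ 492.6 -372.7   77.6]] 76.23738791479366
relay ctr [[ 505.3 -308.    78. ]]
the job is handed in; nothing more can be done
None
```

The loose relay is plugged into the empty socket and the job is handed in at about 9 s. Its top is level with the fitted relay's (78 mm), its centre is about 1 mm from the measured socket centre, and the timer was not touched.

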